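# Fit the spring and push-and-turn knob of a gel casting stand's hold-down

### The job

Make up the second hold-down of the gel casting stand, like the one already fitted at its other end. Thread the loose coil spring over the bare T-headed post, easing it past with small twists wherever its wire ends catch on the head and never forcing it, until it stands in its pocket on the bar; then set the loose red knob on top, find by feel where its slot lets the head through, press it down gently against the spring, give it a quarter turn so that the head lies across it, and let it rise until the head is locked in the cross groove. Leave the beaker, eraser and marker alone.

Things in the scene. Friction and masses are not known exactly. Their poses are not given: they have to be found in the camera images.
- stand: Gel casting stand, fixed to the bench; origin under its centre. Clear base 150 x 250 mm, glass cassette on it, and across both an aluminium bar 52 mm wide and 220 long along y, top at 32 mm. On the bar: the bare post at y +80 mm; the hold-down already fitted (spring, red knob, top 92 mm above the bench) at y -80 mm, fixed.
- seat (a point): Spring seat of the bare post: on the post's axis at the floor of its pocket, which is the bar's top. z points up along the post, y along the bar, away from the fitted hold-down. The pocket is a ring on the bar, 4 mm high, 40 mm inside and 46 mm outside diameter.
- post_top (a point): Top of the bare post's head, on the axis, 60 mm above the seat. Steel shank 7 mm thick with a T-head: a level half-round cross-bar, flat on top, 9 mm wide, 6 high, 22 long; underside 54 mm above the seat. The post was left swivelled in any direction and is too stiff to turn: this frame's yaw does NOT tell the T-head's direction; see it from above or feel for it.
- spring_mid (a point): Loose compression spring, centre, 22 mm above its foot when unloaded; stands upright on the bench. Outside 34 mm, inside 28, wire 3, free length 44 mm, 50 g. Stiffness 0.6 N/mm over all (1.2 for each half), compresses by up to 24 mm. The end of the wire at each end is bent inwards and can catch on the T-head (see spring_foot, spring_top).
- spring_foot (a point): Centre of the spring's foot; z up along its axis. The wire's lower end is bent straight inwards along this frame's +x, to 5 mm from the axis: it clears the shank but catches on the T-head if it lies within about 60 degrees of the head's direction (either end of the head).
- spring_top (a point): Centre of the spring's top face, 44 mm above its foot when unloaded. The wire's upper end is bent inwards in the same way, but along this frame's +y, 90 degrees from the lower one, so one of the two catches on the head unless the spring is turned on the way down.
- knob_mid (a point): Loose red knob, centre, 12 mm above its underside; stands upright on the bench. Fluted, 40 mm diameter, 24 high, 50 g: skirt 18 mm high, 26 mm inside, under a 6 mm plate. The skirt's lower rim sits on the spring. On the unloaded seated spring this point is 56 mm above the seat and the plate's underside 2 mm above the T-head; locked, it is 45 mm above the seat.
- knob_top (a point): Centre of the knob's plate, top face. A slot 25 x 13 mm runs through the plate along this frame's x; the T-head passes if within about 15 degrees of it. Along y a groove 25 x 8.5 mm, 3 mm deep. To turn, this face must be below the head's underside (spring pressed 14 mm or more, 8.5 N). Turned 90 degrees either way and let go, it rises 3 mm and the head lies in the groove.
- beaker: Glass beaker, 64 mm diameter, 70 mm high, origin under its centre. Leave it.
- eraser: Pink board eraser 55 x 100 x 30 mm, origin under its centre. Leave it.
- marker: White marker with blue cap, 130 mm long, 17 mm thick, lying along its x axis; origin under its middle. Leave it.
There are look-alikes about, which are no part of the job. Several things look just like the part that bears knob_mid: the one meant starts nearest to the robot's base.

How it is judged (in metres and radians):
On the way:
1. the spring is threaded over the post and its foot is down in the pocket (z of spring_foot in the frame of seat between -0.003 and 0.003 m and horizontal distance between spring_foot and seat below 0.006 m and angle between spring_foot's own z axis and vertical below 0.12 rad), for 0.2 s.
At the end, for the whole second after the job is handed in: The spring's foot is in the pocket (within 3 mm of the seat in height, within 6 mm of its axis); the knob is locked on the post under the T-head with the head down in its groove: its centre 43.5 to 46.8 mm above the seat, within 5 mm of the axis, level within about 7 degrees, at rest (z of spring_foot in the frame of seat between -0.003 and 0.003 m and horizontal distance between spring_foot and seat below 0.006 m and z of knob_mid in the frame of seat between 0.0435 and 0.0468 m and horizontal distance between knob_mid and seat below 0.005 m and angle between knob_mid's own z axis and vertical below 0.12 rad and linear speed of knob below 0.02 m/s); the robot touches nothing.
It fails at once if the spring is forced: more than 25 N between the spring and the stand or post (contact force between spring and stand above 25 N).
It fails at once if the knob is forced: more than 40 N between the knob and the stand or post (contact force between knob and stand above 40 N).
It fails at once if the beaker is moved by more than 20 mm (distance of beaker from where it was at the start of the episode above 0.02 m).
It fails at once if the eraser is moved by more than 20 mm (distance of eraser from where it was at the start of the episode above 0.02 m).
It fails at once if the marker is moved by more than 20 mm (distance of marker from where it was at the start of the episode above 0.02 m).
It also fails if it takes over 72 s, if anything falls off the work surface, if the arm or the gripper's body presses on something with over 40 N, if the wrist force passes 120 N, or if a joint passes its speed limit or range.

### The arm

A 6-joint arm with a two-finger parallel gripper is mounted at the origin on the work surface. World frame = base frame: x ahead of the robot, y to its left, z up, the work surface at z = 0. Lengths are in mm, angles in rad, forces in N, time in s.
With the tool pointing down it reaches from about 350 to 775 mm from the base axis. Payload 7.3 kg.
Tool frame: the origin (TCP) lies on the centre line of the jaws, within the pads' length; the fingertips stand 22 mm ahead of it and the grasp point (between the pads) lies 3 mm ahead of it; z points along the fingers, y is the direction in which the jaws open and shut (so a half turn about z gives the same grasp; the last joint's range is limited). The gripper opens to 92 mm and grips with 3 to 60 N. Pads are 19 mm wide; open, the fingers measure 130 mm over their backs; the gripper's body (75 mm by 190 mm) begins 47 mm behind the grasp point.
Start: joints at [-1.489, 0.342, 1.524, -0, 1.275, -0.146], TCP at [118.585, -511.449, 248.741] pointing down, gripper open.
Joint ranges: [-2.53, 2.53], [-0.77, 2.02], [0.04, 2.7], [-1, 4.14], [0.28, 2.66], [-3.11, 3.11]. Speed limits (rad/s): [2.57, 2.57, 3.14, 3.14, 3.14, 3.14].

### API

Orientations are given as [roll, pitch, yaw] about the fixed x, y, z axes, in that order (R = Rz(yaw) Ry(pitch) Rx(roll)).
In Python, from plant import bot gives the robot as it stands.
- The arm moves only by the tool play_rows, never from a script. Its argument "moves" is one flat list of numbers, 5 for each row, row after row: the closure in counts, from 0 (fully open) to 255 (shut), then the shift along the tool's x, y, z in mm, then the turn about the tool's z in degrees. A call has 1 to 8 rows; each row is the pose to reach, as a shift and turn from the pose commanded when the call began, along the tool's axes at that moment; what a row does not reach only later rows make up. A row lasts 1/12 s, in which the tool goes at most 41.7 mm and 7.16 degrees, less where a joint would pass 70% of its speed; a pose out of reach is approached as far as the arm can. A call with a gripper value outside its range is refused whole. The fingers move at their own pace and stop on an object; the grip force is fixed at half the most. Time passes only in rows, so rows that repeat a pose let the fingers close. It gives the time, the measured TCP pose, the force and the opening at its end, in the units of the state.
- bot.get_obs(): the state, without advancing time (a new reading comes with each control period).
- bot.capture(name): name is "scene" or "top"; returns a dict with "color" (420x560x3 uint8, red, green, blue), "fx", "fy", "cx", "cy" (pixels), "k1" (the pictures are not rectified: a ray, as slopes to the right and down, at radius r is drawn at 1 + k1 r^2 times it, then the intrinsics apply), "world_to_cam" (4x4, takes a point from world to camera coordinates). Camera axes: x right, y down, z forward; pixel columns grow to the right and rows downward; lengths in mm; the calibration is good to about 2 mm. A picture is of the moment at which its call begins. There is no depth.
- bot.close_job(): hands the job in, once; it reports no verdict.
The state is a dict: "time": time; "joint_positions": joint angles; "dq": joint speeds; "tau": joint torques, N m; "tool_pos": TCP position; "tcp_rot": TCP orientation; "contact_force": force on the tool from outside, world axes, zero at the start; "moment": the same for the moment, N m; "grip_width": finger opening in mm.
Only numpy, scipy, OpenCV 4.12 (cv2) and the standard library are available. Lean on these libraries where they do the work, as an engineer would, in place of code of your own. Each camera call takes 0.05 s, during which the arm holds its last target.

## Working session

There is one attempt and no reset: what is moved stays moved. The work goes in short steps, Python scripts to look and compute and a tool call to move; the robot and the scene stay as the last step left them, time stands still between calls to the robot, and variables do not carry over. Pictures are saved under pics/ and viewed, and the job is handed in when it is done.

Besides the shell and the picture viewer there is one more tool, called after "Request:" by a JSON object that holds its "method" and its "body", one argument or row to a line. play_rows: Moves the arm, as the interface text tells. Its arguments: {"type":"object","properties":{"moves":{"type":"array","items":{"type":"number"}}},"required":["moves"]}

```bash
ls; mkdir -p pics
cat > h.py <<'E'
import numpy as np, cv2
from plant import bot
def cap(n,f):
    c=bot.capture(n); cv2.imwrite('pics/'+f+'.png',c['color'][:,:,::-1]); np.savez('pics/'+f+'.npz',**c); return c
def load(f):
    return dict(np.load('pics/'+f+'.npz'))
def ray(c,u,v):
    x=(u-c['cx'])/c['fx'];y=(v-c['cy'])/c['fy']
    rd=np.hypot(x,y); r=rd
    for _ in range(30): r=rd/(1+c['k1']*r*r)
    s=r/rd if rd>0 else 1
    d=np.array([x*s,y*s,1]);W=c['world_to_cam'];R=W[:3,:3];t=W[:3,3]
    return -R.T@t, R.T@d
def onz(c,u,v,z):
    o,d=ray(c,u,v); return o+d*(z-o[2])/d[2]
def proj(c,p):
    W=c['world_to_cam'];q=W[:3,:3]@np.array(p)+W[:3,3];x,y=q[0]/q[2],q[1]/q[2];k=1+c['k1']*(x*x+y*y)
    return c['cx']+c['fx']*x*k, c['cy']+c['fy']*y*k
def crop(c,u,v,w,f,s=6):
    u,v=int(u),int(v);I=c['color'][max(0,v-w):v+w,max(0,u-w):u+w,::-1]
    cv2.imwrite('pics/'+f+'.png',cv2.resize(I,None,fx=s,fy=s,interpolation=cv2.INTER_CUBIC))
E
python3 - <<'E'
from h import *
for n in('scene','top'):
    c=cap(n,n+'0'); print(n,c['fx'],c['k1'],ray(c,280,210))
print(bot.get_obs())
E
```

```text
pics
scene 492.8961568805628 -0.13759691925196552 (array([1019.1683229 , -186.57986023,  825.10408498]), array([-0.49067166,  0.34042532, -0.80211887]))
top 416.9983877379485 -0.10032075995296591 (array([ 403.75477561,  110.83003615, 1046.32459517]), array([ 0.17083972, -0.00943096, -0.9853165 ]))
{'time': 0.1, 'joint_positions': array([-1.48901317e+00,  3.42648201e-01,  1.52486645e+00,  2.53188173e-05,
        1.27542847e+00, -1.45998227e-01]), 'dq': array([ 1.45746033e-04, -2.84951172e-03, -1.44969025e-03, -5.14803203e-04,
       -4.72321916e-05, -8.53943431e-04]), 'tau': array([ 2.19699243e-03, -4.32005024e+01, -2.44693816e+01,  7.21305376e-02,
        5.25851024e-02, -3.74887202e-05]), 'tool_pos': array([ 118.55734709, -511.11373442,  248.13617824]), 'tcp_rot': array([-3.14026008e+00, -2.20420865e-04,  2.27773847e-01]), 'contact_force': array([ 0.03647158, -0.56068971,  0.53491098]), 'moment': array([ 0.0302754 , -0.02875246, -0.03120687]), 'grip_width': 91.9454043902017}
```

View pics/scene0.png

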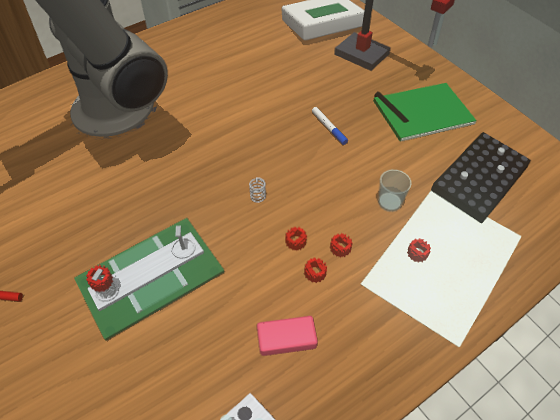

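View pics/top0.png

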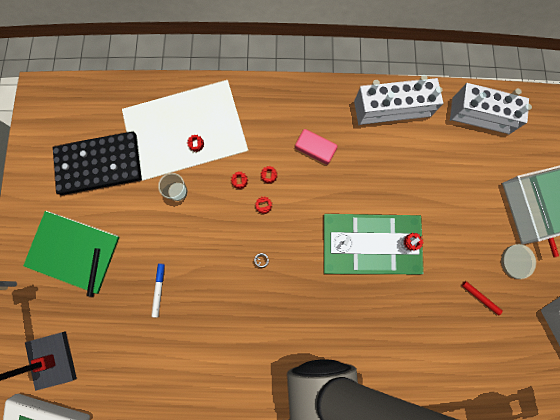

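The top view (robot at the bottom) shows the loose red knobs at (263,205), (239,180), (268,174) and (195,143), and the fitted one at (413,241). The only spring is at (261,260), the bare post at (343,243).

Run:
```python
from h import *
t=load('top0');s=load('scene0')
hsv=cv2.cvtColor(t['color'],cv2.COLOR_RGB2HSV)
m=((hsv[...,0]<8)|(hsv[...,0]>172))&(hsv[...,1]>170)&(hsv[...,2]>60)
n,l,st,ce=cv2.connectedComponentsWithStats(m.astype(np.uint8))
for i in range(1,n):
    if st[i,4]>50:
        p=onz(t,*ce[i],20); print(ce[i],st[i],p[:2],np.hypot(*p[:2]))
hsv=cv2.cvtColor(s['color'],cv2.COLOR_RGB2HSV)
m=((hsv[...,0]<8)|(hsv[...,0]>172))&(hsv[...,1]>170)&(hsv[...,2]>60)
n,l,st,ce=cv2.connectedComponentsWithStats(m.astype(np.uint8))
for i in range(1,n):
    if st[i,4]>50:
        p=onz(s,*ce[i],14); print('s',ce[i],st[i],p[:2],np.hypot(*p[:2]))
print('spring',onz(t,261,260,22),onz(s,258,190,22)); print('post',onz(t,343,243,92))
crop(t,261,260,22,'c_spring',12);crop(t,263,205,22,'c_knob',12);crop(t,343,243,25,'c_post',12)
crop(s,258,190,22,'s_spring',12);crop(s,296,238,25,'s_knob',12);crop(s,182,240,25,'s_post',12)
def row(a): return np.hstack([cv2.resize(cv2.imread('pics/'+x+'.png'),(260,260)) for x in a])
cv2.imwrite('pics/all.png',np.vstack([row(['c_spring','c_knob','c_post']),row(['s_spring','s_knob','s_post'])]))
```

```text
[195.08633094 142.30215827] [188 135  16  16 139] [755.23940006 322.69399153] 821.290425833811
[268.47513812 174.20994475] [261 166  16  18 181] [673.36565479 131.59714429] 686.1043021558899
[238.85869565 179.65217391] [231 171  17  18 184] [657.86375224 206.21502276] 689.426828688586
[263.2247191  204.60674157] [255 196  17  18 178] [594.69946011 143.17798652] 611.692229539434
[413.47133758 241.34394904] [405 233  19  17 157] [ 507.42819534 -234.77523608] 559.1089204316049
[553.24038462 247.18269231] [548 238  11  19 104] [ 494.55532833 -614.80247803] 789.029188159224
[481.98119122 298.0031348 ] [462 281  41  34 319] [ 366.46462664 -407.32352571] 547.9131109742115
[ 40.74172185 363.09933775] [ 31 356  20  16 151] [192.91879951 679.24213416] 706.1073148081892
s [295.85344828 238.02011494] [286 227  21  23 348] [597.30922934 143.88661317] 614.3953718102453
s [340.55742297 244.70028011] [330 233  22  24 357] [660.10063369 206.2376147 ] 691.5683627180506
s [315.08072917 269.76041667] [305 258  22  25 384] [676.15012821 131.49755357] 688.8182651963617
s [ 97.11151079 277.19064748] [ 86 265  24  26 278] [ 454.19976905 -219.17361481] 504.31587684650873
s [ 10.22702703 295.68108108] [  0 291  22  10 185] [ 395.28824591 -380.33252177] 548.5486527786487
spring [456.63070022 145.64493914  22.        ] [458.58479068 146.38303077  22.        ]
post [494.46478931 -44.53737706  92.        ]
```

View pics/all.png

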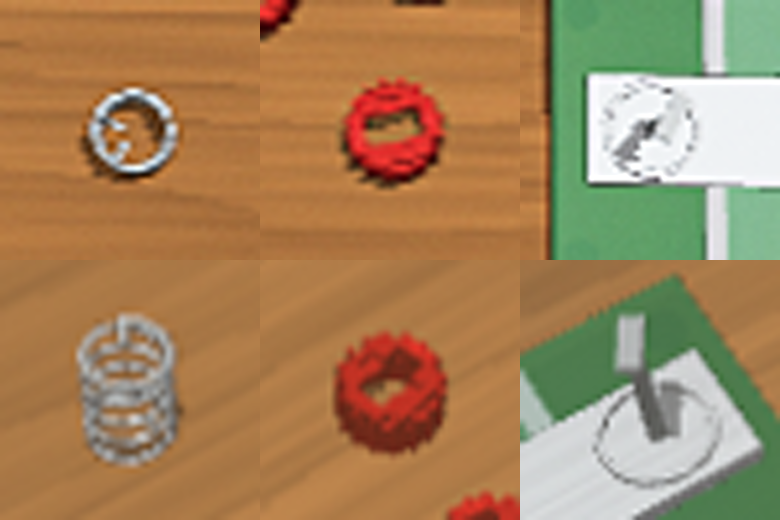

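Choice: the knob nearest the base is the one at top (263,205) / scene (296,238), 612 mm against 686, 689 and 821; its slot runs roughly along world y. Now larger crops for the directions.

Run:
```python
from h import *
t=load('top0');s=load('scene0')
def cc(c,u,v,w=14): return cv2.resize(cv2.getRectSubPix(np.ascontiguousarray(c['color'][...,::-1]),(2*w,2*w),(u,v)),(390,390),interpolation=cv2.INTER_CUBIC)
cv2.imwrite('pics/b1.png',np.hstack([cc(t,261,260),cc(t,343,243)]));cv2.imwrite('pics/b2.png',np.hstack([cc(s,258,190,16),cc(s,182,240,20)]))
```

```text
(no output)
```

View pics/b1.png

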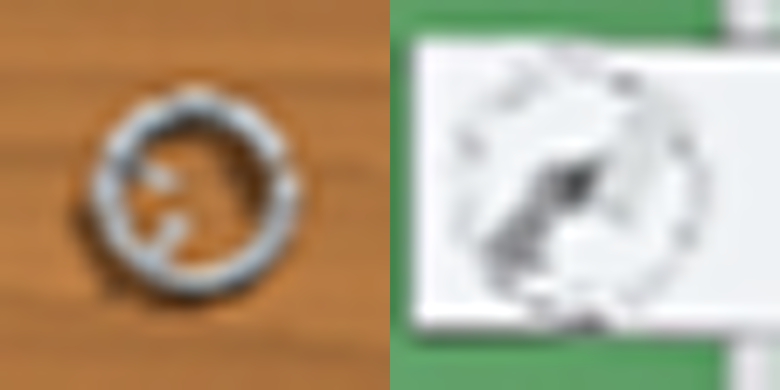

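View pics/b2.png

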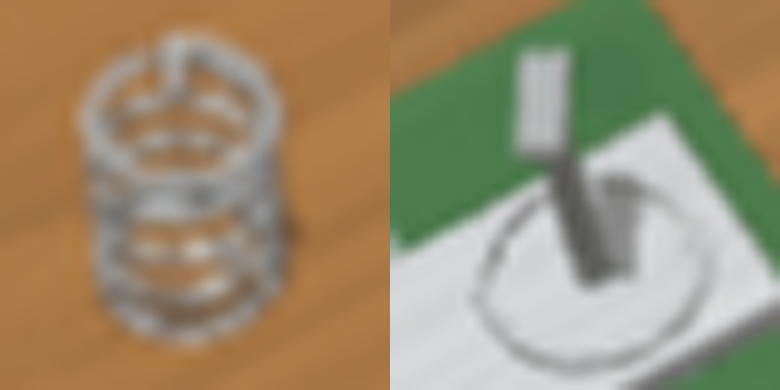

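Run:
```python
from h import *
t=load('top0');s=load('scene0')
k=40/390
a=onz(s,162.+(545-390)*k,220+50*k,92);b=onz(s,162+(540-390)*k,220+152*k,92)
print('head',a,b,(a+b)/2,np.degrees(np.arctan2(*(a-b)[1::-1])))
print('proj top of head ctr',proj(t,(a+b)/2), 'crop px', [(np.array(proj(t,q))-[329,229])*390/28+[390,0] for q in (a,b,(a+b)/2)])
# shank foot/pocket ring circle in scene
c0=onz(s,162+(597-390)*k,220+275*k,32);print('shankfoot~',c0)
k=32/390
u=lambda x,y:(242+x*k,174+y*k)
h1=onz(s,*u(178,42),42);h2=onz(s,*u(175,88),42);cen=onz(s,*u(181,120),44)
print('spring top hook',h1,h2,cen,np.degrees(np.arctan2(*(h2-h1)[1::-1])))
k=28/390
w=lambda x,y:(247+x*k,246+y*k)
print('springctr',onz(t,*w(196,192),44))
for z in(44,2):
  for p in((170,182),(178,225)):
    for root in ((115,155),(150,255)): pass
  A=[onz(t,*w(*p),z)[:2] for p in((125,160),(170,182),(155,250),(180,222),(196,192))]
  print(z,A,np.degrees(np.arctan2(*(A[1]-A[0])[::-1])),np.degrees(np.arctan2(*(A[3]-A[2])[::-1])))
```

```text
head [492.08602966 -47.91428711  92.        ] [511.98297832 -59.50089306  92.        ] [502.03450399 -53.70759009  92.        ] 149.78643918983553
proj top of head ctr (np.float64(346.91259046308494), np.float64(239.77640600439233)) crop px [array([605.41331556, 209.60457995]), array([673.42206352,  90.81601912]), array([639.49679574, 150.09994078])]
shankfoot~ [502.68713096 -53.47130068  32.        ]
spring top hook [442.72248216 154.23040305  42.        ] [451.02434268 148.17868402  42.        ] [458.96129973 144.28730758  44.        ] -36.090528883601394
springctr [456.01077442 144.73654109  44.        ]
44 [array([461.29775868, 157.0423884 ]), array([457.65245798, 149.23417523]), array([445.99589696, 151.5498776 ]), array([450.84104462, 147.37060264]), array([456.01077442, 144.73654109])] -115.02573779809734 -40.7800420090381
2 [array([463.7089589 , 158.97880581]), array([459.91091065, 150.84340825]), array([447.76590949, 153.25614456]), array([452.81408141, 148.90174714]), array([458.2004363 , 146.15731158])] -115.02573779809744 -40.78004200903804
```

```bash
cat >> h.py <<'E'
def to(x,y,z,yawdeg=None,cmd=None):
    o=bot.get_obs();p=o['tool_pos'];r=o['tcp_rot'];ps=r[2]
    d=np.array([x,y,z])-p
    tx=np.array([np.cos(ps),np.sin(ps)]);ty=np.array([np.sin(ps),-np.cos(ps)])
    dy=0 if yawdeg is None else (np.degrees(ps)-yawdeg)
    print('pos',p.round(1),'yaw',np.degrees(ps).round(2),'tilt',np.round(r[:2],3),'shift',np.round([tx@d[:2],ty@d[:2],-d[2]],1),'turn',round(dy,1),'F',o['contact_force'].round(1),'M',o['moment'].round(2),'w',round(float(o['grip_width']),1),'t',round(o['time'],2),'j6',o['joint_positions'][5].round(2))
E
python3 - <<'E'
from h import *
to(450,-250,250,13);to(457.5,144.7,120,90)
t=load('top0')
cv2.imwrite('pics/k1.png',cv2.resize(cv2.getRectSubPix(np.ascontiguousarray(t['color'][...,::-1]),(28,28),(263,205)),(560,560),interpolation=cv2.INTER_CUBIC))
E
```

```text
pos [ 118.6 -511.1  248.1] yaw 13.05 tilt [-3.14 -0.  ] shift [ 381.8 -179.5   -1.9] turn 0.1 F [ 0.  -0.6  0.5] M [ 0.03 -0.03 -0.03] w 91.9 t 0.1 j6 -0.15
pos [ 118.6 -511.1  248.1] yaw 13.05 tilt [-3.14 -0.  ] shift [ 478.3 -562.3  128.1] turn -76.9 F [ 0.  -0.6  0.5] M [ 0.03 -0.03 -0.03] w 91.9 t 0.1 j6 -0.15
```

View pics/k1.png

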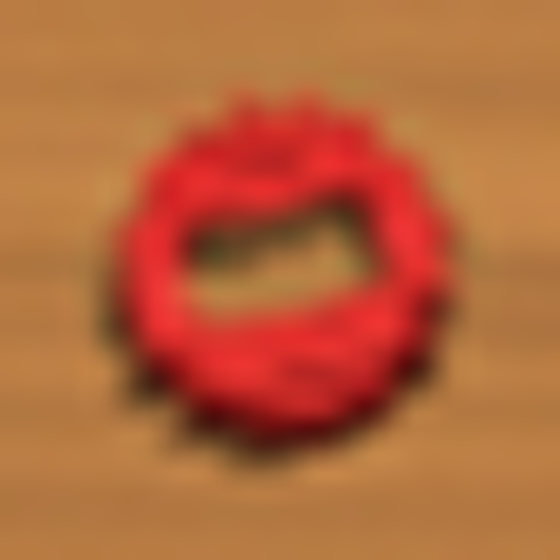

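The knob's slot is tilted about 10° in the picture, so it lies at about 100° in the world. Now I'll move towards the spring.

Request:
{"method": "play_rows", "body": {
  "moves": [0,40,-20,0,-7,0,80,-38,0,-14,0,120,-57,0,-21,0,160,-76,0,-28,0,200,-95,0,-35,0,240,-115,0,-42,0,280,-135,0,-49,0,320,-155,0,-56]
}}

```text
time: 0.77
tool_pos: [379.3, -300.7, 248.6]
tcp_rot: [-3.141, -0.0, 1.211]
contact_force: [0.9, -0.5, 0.4]
grip_width: 91.4
```

Run:
```python
from h import *
to(457.5,144.7,120,90)
```

```text
pos [ 379.3 -300.7  248.6] yaw 69.39 tilt [-3.141 -0.   ] shift [444.4 -83.6 128.6] turn -20.6 F [ 0.9 -0.5  0.4] M [-0.07 -0.12  0.04] w 91.4 t 0.77 j6 -0.47
```

Request:
{"method": "play_rows", "body": {
  "moves": [0,40,-7,0,-7,0,80,-14,0,-14,0,120,-21,0,-20,0,160,-28,0,-20,0,200,-35,0,-20,0,240,-42,0,-20,0,280,-49,0,-20,0,320,-56,0,-20]
}}

```text
time: 1.43
tool_pos: [440.0, 18.5, 248.6]
tcp_rot: [-3.141, 0.0, 1.554]
contact_force: [1.6, 0.2, 0.7]
grip_width: 91.4
```

Request:
{"method": "play_rows", "body": {
  "moves": [50,0,0,0,0,50,0,0,0,0]
}}

```text
time: 1.6
tool_pos: [440.1, 18.6, 248.4]
tcp_rot: [-3.141, 0.0, 1.559]
contact_force: [0.0, 0.5, -0.3]
grip_width: 82.9
```

Run:
```python
from h import *
to(457.5,144.7,31,90)
```

```text
pos [440.1  18.6 248.4] yaw 89.34 tilt [-3.141  0.   ] shift [126.3  16.  217.4] turn -0.7 F [ 0.   0.5 -0.3] M [-0.04 -0.17 -0.01] w 82.9 t 1.6 j6 -0.12
```

Request:
{"method": "play_rows", "body": {
  "moves": [50,35,5,25,-0.7,50,70,10,50,-0.7,50,105,14,75,-0.7,50,126.3,16,105,-0.7,50,126.3,16,140,-0.7,50,126.3,16,165,-0.7,50,126.3,16,165,-0.7]
}}

```text
time: 2.18
tool_pos: [455.3, 141.0, 79.2]
tcp_rot: [-3.132, 0.002, 1.566]
contact_force: [-0.1, -1.6, -0.1]
grip_width: 73.9
```

Run:
```python
from h import *
to(457.5,144.7,31,90)
c=cap('scene','s1');crop(c,258,190,45,'s1c',7)
```

```text
pos [455.3 141.   79.2] yaw 89.7 tilt [-3.132e+00  2.000e-03] shift [ 3.7  2.1 48.2] turn -0.3 F [-0.1 -1.6 -0.1] M [-0.03 -0.06  0.05] w 73.9 t 2.18 j6 0.15
```

View pics/s1c.png

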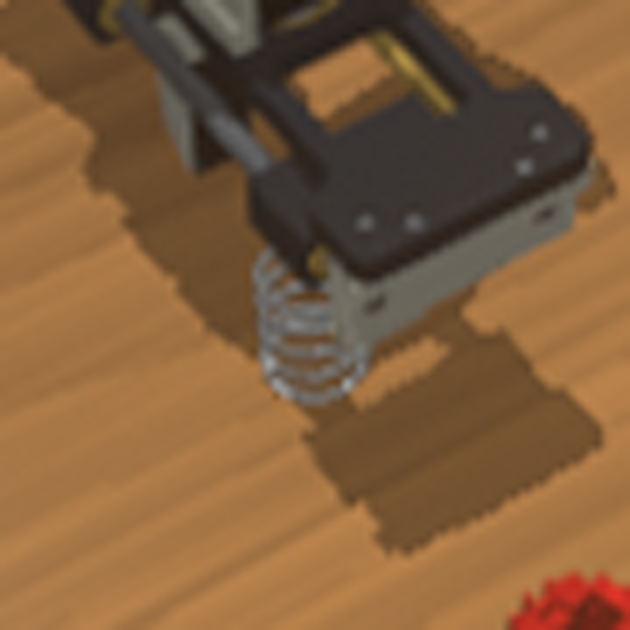

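Request:
{"method": "play_rows", "body": {
  "moves": [60,3,1.8,10,-0.3,60,3,1.8,22,-0.3,60,3,1.8,35,-0.3,60,3,1.8,47.5,-0.3,60,3,1.8,47.5,-0.3,60,3,1.8,47.5,-0.3]
}}

```text
time: 2.73
tool_pos: [461.1, 145.1, 37.1]
tcp_rot: [3.14, -0.0, 1.571]
contact_force: [0.1, 0.0, 0.3]
grip_width: 70.4
```

Run:
```python
from h import *
to(457.5,144.7,31,90)
```

```text
pos [461.1 145.1  37.1] yaw 90.0 tilt [ 3.14 -0.  ] shift [-0.4 -3.6  6.1] turn 0.0 F [0.1 0.  0.3] M [ 0.   -0.1  -0.04] w 70.4 t 2.73 j6 0.15
```

Request:
{"method": "play_rows", "body": {
  "moves": [60,-0.4,-3.6,6,0,60,-0.4,-3.6,6,0,255,-0.4,-3.6,6,0,255,-0.4,-3.6,6,0,255,-0.4,-3.6,6,0,255,-0.4,-3.6,6,0,255,-0.4,-3.6,6,0,255,-0.4,-3.6,6,0]
}}

```text
time: 3.4
tool_pos: [456.6, 145.1, 30.2]
tcp_rot: [3.141, 0.0, 1.572]
contact_force: [1.2, 0.5, 0.0]
grip_width: 34.7
```

Run:
```python
from h import *
to(457.5,144.7,31,90)
```

```text
pos [456.6 145.1  30.2] yaw 90.05 tilt [3.141 0.   ] shift [-0.4  0.9 -0.8] turn 0.1 F [1.2 0.5 0. ] M [ 0.02 -0.16 -0.01] w 34.7 t 3.4 j6 0.15
```

Request:
{"method": "play_rows", "body": {
  "moves": [60,0,0,0,0,60,0,0,0,0,60,0,0,0,0,60,0,0,0,7,60,0,0,0,14,60,0,0,0,21,60,0,0,0,28,60,0,0,0,35]
}}

```text
time: 4.07
tool_pos: [456.6, 145.1, 30.1]
tcp_rot: [-3.142, 0.0, 0.955]
contact_force: [0.3, 0.1, 0.5]
grip_width: 70.4
```

Request:
{"method": "play_rows", "body": {
  "moves": [60,0,0,0,7,60,0,0,0,14,60,0,0,0,21,60,0,0,0,28,60,0,0,0,35,60,0,0,0,42,60,0,0,0,49,60,0,0,0,55]
}}

```text
time: 4.73
tool_pos: [456.6, 145.1, 30.2]
tcp_rot: [3.141, 0.0, -0.005]
contact_force: [0.0, 0.6, 0.0]
grip_width: 70.3
```

Request:
{"method": "play_rows", "body": {
  "moves": [60,0,0,0,0,60,0,0,0,0,255,0,0,0,0,255,0,0,0,0,255,0,0,0,0,255,0,0,0,0,255,0,0,0,0,255,0,0,0,0]
}}

```text
time: 5.4
tool_pos: [456.6, 145.1, 30.2]
tcp_rot: [3.141, -0.0, 0.001]
contact_force: [0.5, -0.6, -0.1]
grip_width: 34.7
```

Run:
```python
from h import *
to(457.5,144.7,31,0)
c=cap('scene','s2');crop(c,258,190,40,'s2c',8)
```

```text
pos [456.6 145.1  30.2] yaw 0.07 tilt [ 3.141 -0.   ] shift [ 0.9  0.4 -0.8] turn 0.1 F [ 0.5 -0.6 -0.1] M [0.01 0.01 0.  ] w 34.7 t 5.4 j6 1.72
```

View pics/s2c.png

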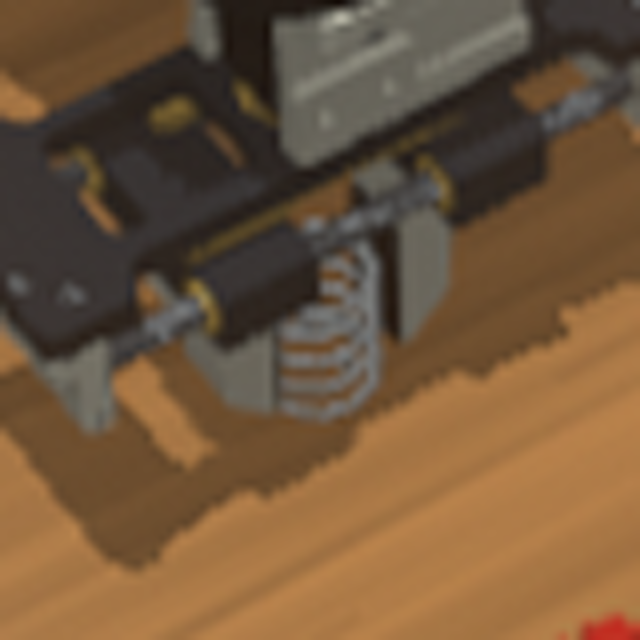

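Run:
```python
from h import *
t=load('top0');s=load('scene0')
k=28/390
w=lambda x,y:(329+(x-390)*k,229+y*k)
print('ring ctr',onz(t,*w(580,188),36)); print('bar mid',onz(t,*w(580,(40+328)/2),32), 'bar end',onz(t,*w(413,180),32))
# bar segmentation in both
for n,c in(('top',t),('scene',s)):
    hsv=cv2.cvtColor(c['color'],cv2.COLOR_RGB2HSV); m=((hsv[...,1]<40)&(hsv[...,2]>150)).astype(np.uint8)
    box=(320,215,110,65) if n=='top' else (70,215,160,120)
    mm=np.zeros_like(m);x,y,W,H=box;mm[y:y+H,x:x+W]=m[y:y+H,x:x+W]
    if n=='top': mm=cv2.morphologyEx(mm,cv2.MORPH_CLOSE,np.ones((5,5)))
    mm=cv2.morphologyEx(mm,cv2.MORPH_OPEN,np.ones((9,9)))
    cn=max(cv2.findContours(mm,0,1)[0],key=cv2.contourArea)
    P=np.array([onz(c,*p,32)[:2] for p in cn[:,0].astype(float)],np.float32)
    r=cv2.minAreaRect(P);print(n,r)
    cv2.imwrite(f'pics/m_{n}.png',mm*255)
# ellipse ring in scene
k=40/390
pts=[(475,295),(500,230),(545,195),(715,260),(690,320),(640,355),(580,368),(520,350)]
P=np.array([onz(s,162+(a-390)*k,220+b*k,36)[:2] for a,b in pts],np.float32);print(cv2.minEnclosingCircle(P),cv2.fitEllipse(P))
```

```text
ring ctr [501.00559703 -52.78434204  36.        ]
bar mid [502.09584823 -53.43893003  32.        ] bar end [502.42182798 -23.91574582  32.        ]
top ((501.3143310546875, -110.94287109375), (172.36619567871094, 51.41767883300781), 89.7396469116211)
scene ((500.49786376953125, -132.33116149902344), (56.78269958496094, 120.7009048461914), 0.8708974719047546)
((505.5848693847656, -54.73773956298828), 23.55465316772461) ((504.6523742675781, -54.12539291381836), (42.68980407714844, 46.761474609375), 153.74139404296875)
```

Request:
{"method": "play_rows", "body": {
  "moves": [255,0,0,-15,0,255,0,0,-40,0,255,0,0,-70,0,255,0,0,-100,0,255,8,20,-120,0,255,16,50,-120,0,255,24,80,-120,0,255,32,110,-120,0]
}}

```text
time: 6.12
tool_pos: [488.9, 34.1, 150.8]
tcp_rot: [3.141, -0.001, 0.002]
contact_force: [0.8, 0.3, -0.4]
grip_width: 32.3
```

Request:
{"method": "play_rows", "body": {
  "moves": [255,4,30,0,0,255,9,60,0,0,255,12.7,80,0,0,255,12.7,88,0,0,255,12.7,88,0,0,255,12.7,88,0,0]
}}

```text
time: 6.62
tool_pos: [501.0, -52.5, 150.0]
tcp_rot: [-3.141, 0.001, 0.0]
contact_force: [0.0, -0.2, -0.6]
grip_width: 32.2
```

Run:
```python
from h import *
to(501.3,-53,150,0)
c=cap('scene','s3');crop(c,182,220,50,'s3c',6)
c=cap('top','t3');crop(c,343,243,50,'t3c',5)
```

```text
pos [501.  -52.5 150. ] yaw 0.01 tilt [-3.141e+00  1.000e-03] shift [ 0.3  0.5 -0. ] turn 0.0 F [ 0.  -0.2 -0.6] M [-0.   -0.06  0.  ] w 32.2 t 6.62 j6 1.31
```

View pics/s3c.png

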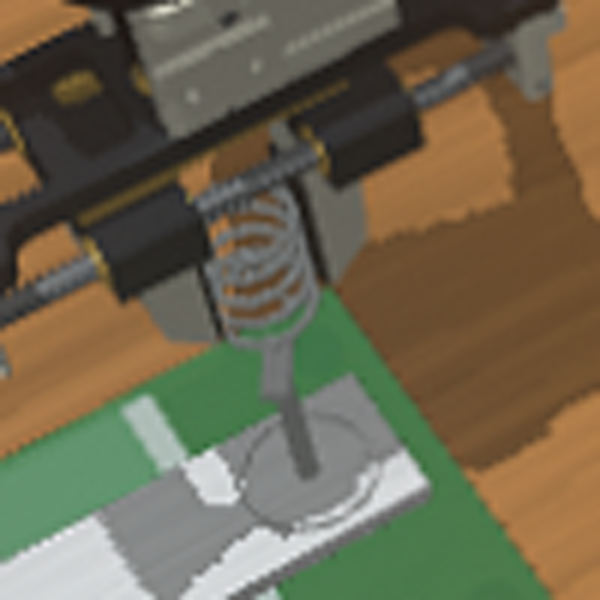

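Run:
```python
from h import *
c=load('s3');o=np.array([182-50,220-50])
I=cv2.resize(cv2.getRectSubPix(np.ascontiguousarray(c['color'][...,::-1]),(50,50),(180,213)),(800,800),interpolation=cv2.INTER_CUBIC)[:, :]
I=cv2.resize(I,(600,600))
q=lambda p:tuple(int(v) for v in (np.array(proj(c,p))-[180-24.5,213-24.5]+.0)*12+6)
off=np.array([2.4,-0.8,0])
for p0,p1,col in(((501,-52.5,120),(501,-52.5,164),(0,255,255)),((501.3,-53,32),(501.3,-53,92),(255,0,255))):
    cv2.line(I,q(np.array(p0)+off),q(np.array(p1)+off),col,1)
for z in (120,164):
    pts=np.array([q(np.array([501+17*np.cos(a),-52.5+17*np.sin(a),z])+off) for a in np.linspace(0,6.28,40)]);cv2.polylines(I,[pts],True,(0,255,255),1)
cv2.imwrite('pics/s3d.png',I)
```

```text
(no output)
```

View pics/s3d.png

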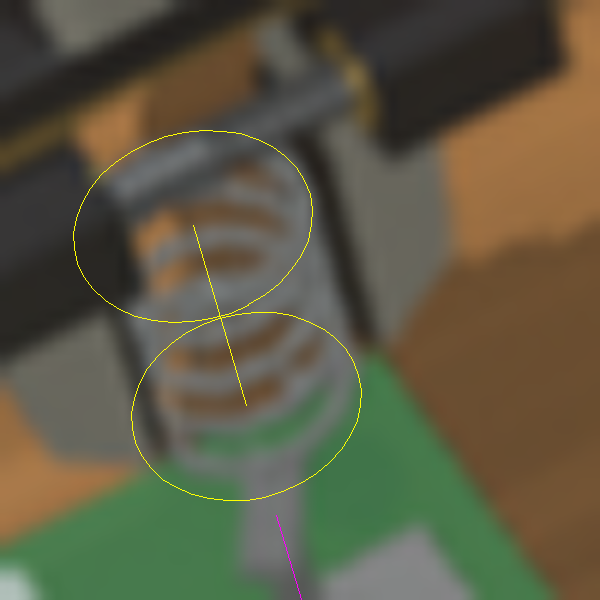

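View pics/t3c.png

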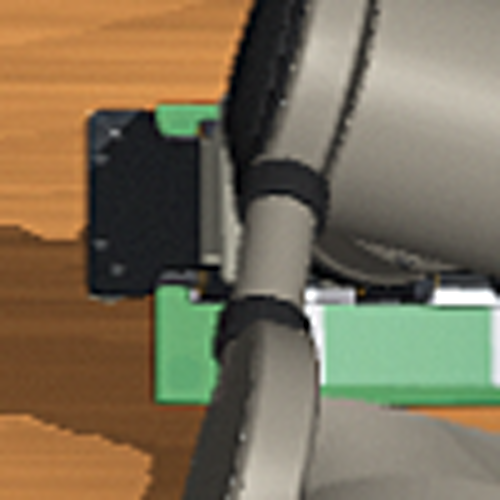

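Run:
```python
from h import *
c=load('s3')
I=cv2.getRectSubPix(np.ascontiguousarray(c['color'][...,::-1]),(34,34),(178,212))
I=cv2.resize(I,(600,600),interpolation=cv2.INTER_LANCZOS4)
I=cv2.convertScaleAbs(I,alpha=1.5,beta=-30)
cv2.imwrite('pics/s3e.png',I)
```

```text
(no output)
```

View pics/s3e.png

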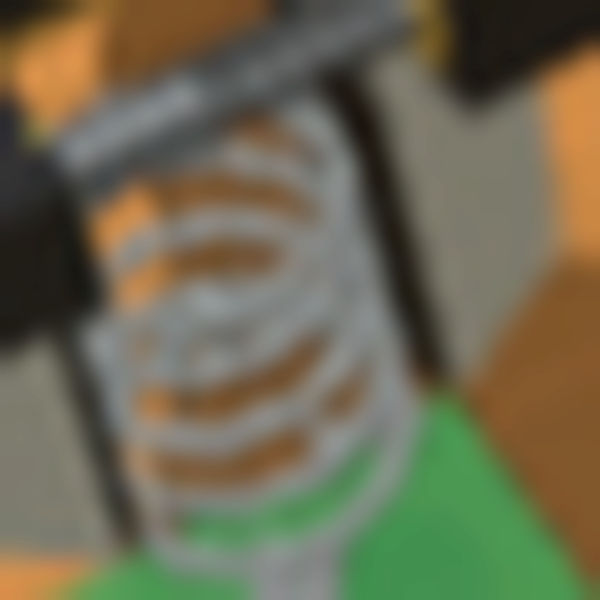

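Request:
{"method": "play_rows", "body": {
  "moves": [255,1.3,-1.2,8,0,255,1.3,-1.2,16,0,255,1.3,-1.2,23,0,255,1.3,-1.2,25,0,255,1.3,-1.2,26.5,0,255,1.3,-1.2,28,0,255,1.3,-1.2,29.5,0,255,1.3,-1.2,31,0]
}}

```text
time: 7.38
tool_pos: [502.9, -51.8, 119.3]
tcp_rot: [3.141, -0.001, 0.001]
contact_force: [-0.3, -0.1, -0.9]
grip_width: 32.9
```

Run:
```python
from h import *
to(501.3,-53,150,0)
c=cap('scene','s4');
I=cv2.getRectSubPix(np.ascontiguousarray(c['color'][...,::-1]),(50,50),(178,222))
I=cv2.resize(I,(600,600),interpolation=cv2.INTER_LANCZOS4)
cv2.imwrite('pics/s4e.png',I)
```

```text
pos [502.9 -51.8 119.3] yaw 0.05 tilt [ 3.141e+00 -1.000e-03] shift [ -1.6   1.2 -30.7] turn 0.0 F [-0.3 -0.1 -0.9] M [0.03 0.   0.02] w 32.9 t 7.38 j6 1.32
```

View pics/s4e.png

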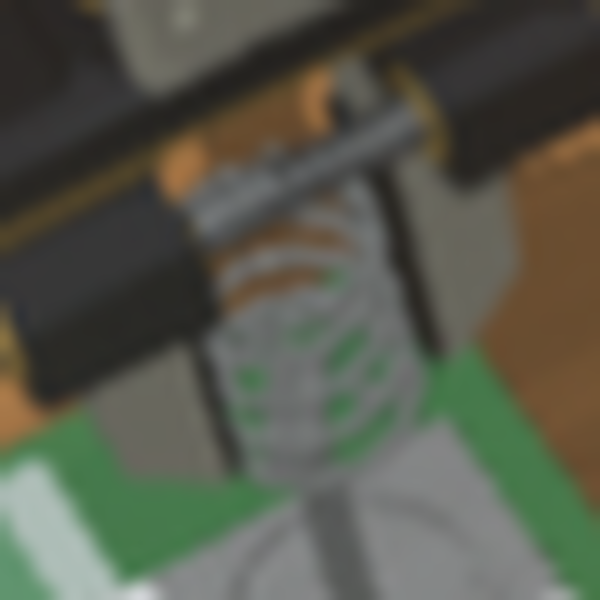

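Request:
{"method": "play_rows", "body": {
  "moves": [255,0,0,1,0,255,0,0,2,0,255,0,0,3,0,255,0,0,4,0,255,0,0,5,0,255,0,0,6,0]
}}

```text
time: 7.93
tool_pos: [502.7, -51.7, 113.1]
tcp_rot: [3.141, 0.0, 0.001]
contact_force: [-0.2, 0.0, -0.2]
grip_width: 32.4
```

Run:
```python
from h import *
to(501.3,-53,150,0)
```

```text
pos [502.7 -51.7 113.1] yaw 0.05 tilt [3.141 0.   ] shift [ -1.4   1.3 -36.9] turn 0.1 F [-0.2  0.  -0.2] M [ 0.05  0.03 -0.04] w 32.4 t 7.93 j6 1.32
```

Request:
{"method": "play_rows", "body": {
  "moves": [255,-0.5,0.5,3,0,255,-1,1,6,0,255,-1,1,9,0,255,-1,1,12,0,255,-1,1,15,0,255,-1,1,18,0,255,-1,1,21,0,255,-1,1,21,0]
}}

```text
time: 8.6
tool_pos: [501.4, -52.6, 91.5]
tcp_rot: [-3.141, 0.001, 0.001]
contact_force: [0.2, 0.7, -0.4]
grip_width: 32.1
```

Run:
```python
from h import *
to(501.3,-53,150,0)
c=cap('scene','s5');
I=cv2.getRectSubPix(np.ascontiguousarray(c['color'][...,::-1]),(50,50),(178,226))
I=cv2.resize(I,(600,600),interpolation=cv2.INTER_LANCZOS4)
cv2.imwrite('pics/s5e.png',I)
```

```text
pos [501.4 -52.6  91.5] yaw 0.05 tilt [-3.141e+00  1.000e-03] shift [ -0.1   0.4 -58.5] turn 0.1 F [ 0.2  0.7 -0.4] M [ 0.06  0.01 -0.03] w 32.1 t 8.6 j6 1.31
```

View pics/s5e.png

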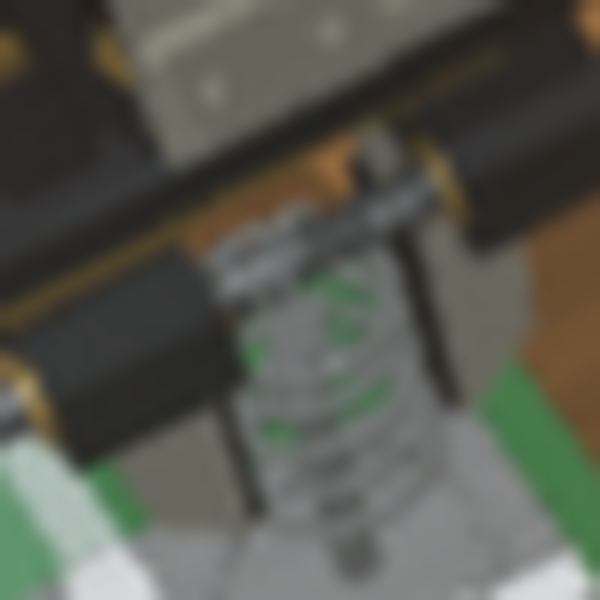

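Request:
{"method": "play_rows", "body": {
  "moves": [255,0,0.4,2,0,255,0,0.4,4,0,255,0,0.4,6,0,255,0,0.4,6,-7,255,0,0.4,6,-14,255,0,0.4,6,-21,255,0,0.4,6,-28,255,0,0.4,6,-35]
}}

```text
time: 9.32
tool_pos: [501.7, -53.1, 86.1]
tcp_rot: [3.142, 0.0, 0.618]
contact_force: [0.6, 1.0, 0.2]
grip_width: 32.6
```

Request:
{"method": "play_rows", "body": {
  "moves": [255,0,0,0,-7,255,0,0,0,-14,255,0,0,0,-21,255,0,0,0,-28,255,0,0,0,-35,255,0,0,0,-42,255,0,0,0,-49,255,0,0,0,-55]
}}

```text
time: 9.98
tool_pos: [501.8, -53.1, 86.1]
tcp_rot: [3.142, 0.0, 1.578]
contact_force: [0.7, -0.7, -0.9]
grip_width: 32.2
```

Run:
```python
from h import *
to(500.3,-54.5,76,90)
c=cap('scene','s6');
I=cv2.getRectSubPix(np.ascontiguousarray(c['color'][...,::-1]),(50,50),(178,226))
I=cv2.resize(I,(600,600),interpolation=cv2.INTER_LANCZOS4)
cv2.imwrite('pics/s6e.png',I)
```

```text
pos [501.8 -53.1  86.1] yaw 90.4 tilt [3.142 0.   ] shift [-1.4 -1.5 10.1] turn 0.4 F [ 0.7 -0.7 -0.9] M [ 0.   -0.04  0.06] w 32.2 t 9.98 j6 -0.26
```

View pics/s6e.png

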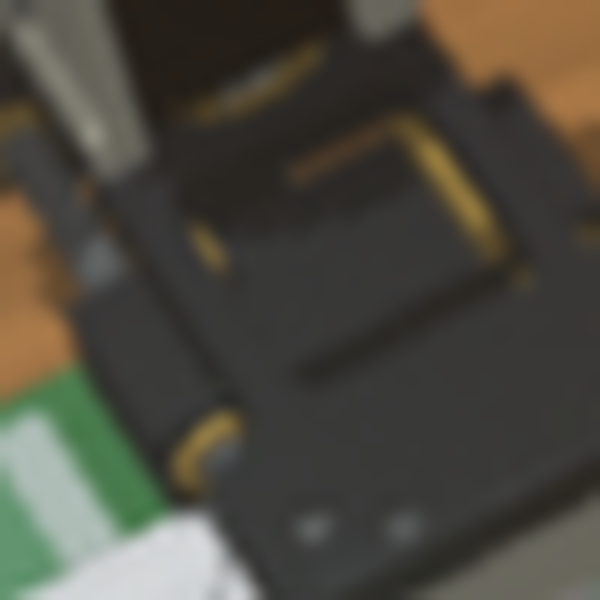

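Request:
{"method": "play_rows", "body": {
  "moves": [255,-0.7,-0.7,2,0,255,-1.4,-1.5,4,0,255,-1.4,-1.5,6,0,255,-1.4,-1.5,8,0,255,-1.4,-1.5,9,0,255,-1.4,-1.5,10,0,255,-1.4,-1.5,11,0,255,-1.4,-1.5,11,0]
}}

```text
time: 10.7
tool_pos: [500.0, -54.4, 74.9]
tcp_rot: [-3.141, -0.0, 1.571]
contact_force: [0.3, 0.0, -1.6]
grip_width: 32.5
```

Request:
{"method": "play_rows", "body": {
  "moves": [255,0,0,1,0,255,0,0,2,0,255,0,0,3,0,255,0,0,4,0,255,0,0,5,0,255,0,0,6,0]
}}

```text
time: 11.2
tool_pos: [500.2, -54.5, 69.1]
tcp_rot: [-3.142, 0.0, 1.572]
contact_force: [0.5, -1.1, -0.8]
grip_width: 32.2
```

Run:
```python
from h import *
to(501.3,-53,76,90)
```

```text
pos [500.2 -54.5  69.1] yaw 90.05 tilt [-3.142  0.   ] shift [ 1.5  1.1 -6.9] turn 0.1 F [ 0.5 -1.1 -0.8] M [-0.03 -0.08 -0.03] w 32.2 t 11.2 j6 -0.26
```

Request:
{"method": "play_rows", "body": {
  "moves": [255,0.7,0.5,1,0,255,1.4,1.1,2,0,255,1.4,1.1,3,0,255,1.4,1.1,4,0,255,1.4,1.1,5,0,255,1.4,1.1,6,0,255,1.4,1.1,6.5,0,255,1.4,1.1,6.5,0]
}}

```text
time: 11.87
tool_pos: [501.3, -53.1, 62.6]
tcp_rot: [-3.141, 0.0, 1.572]
contact_force: [-0.4, 0.4, -0.6]
grip_width: 31.9
```

Run:
```python
from h import *
to(501.3,-53,61.5,90)
```

```text
pos [501.3 -53.1  62.6] yaw 90.05 tilt [-3.141  0.   ] shift [0.1 0.  1.1] turn 0.0 F [-0.4  0.4 -0.6] M [-0.03 -0.13 -0.07] w 31.9 t 11.87 j6 -0.26
```

Request:
{"method": "play_rows", "body": {
  "moves": [100,0,0,0,0,60,0,0,0,0,60,0,0,0,0,60,0,0,0,0,60,0,0,-10,0,60,0,0,-30,0,60,0,0,-60,0,60,0,0,-95,0]
}}

```text
time: 12.53
tool_pos: [500.3, -52.8, 158.3]
tcp_rot: [-3.138, -0.001, 1.572]
contact_force: [0.2, -0.1, 0.3]
grip_width: 70.3
```

Request:
{"method": "play_rows", "body": {
  "moves": [60,40,-15,-20,0,60,80,-20,-20,0,60,120,-40,-20,0,60,150,-60,-20,0,60,150,-60,-20,0,60,150,-60,-20,0]
}}

```text
time: 13.03
tool_pos: [440.3, 98.5, 178.6]
tcp_rot: [3.141, 0.0, 1.576]
contact_force: [0.7, -0.3, 0.4]
grip_width: 70.2
```

Run:
```python
from h import *
to(594.9,143.7,100,90)
def cc(c,u,v,w=20): return cv2.resize(cv2.getRectSubPix(np.ascontiguousarray(c['color'][...,::-1]),(2*w,2*w),(u,v)),(390,390),interpolation=cv2.INTER_CUBIC)
a=cap('top','t7');b=cap('scene','s7');
cv2.imwrite('pics/b7.png',np.hstack([cc(a,343,243),cc(b,182,236)]))
```

```text
pos [440.3  98.5 178.6] yaw 90.29 tilt [3.141 0.   ] shift [ 44.4 154.8  78.6] turn 0.3 F [ 0.7 -0.3  0.4] M [-0.03 -0.08 -0.  ] w 70.2 t 13.03 j6 0.05
```

View pics/b7.png

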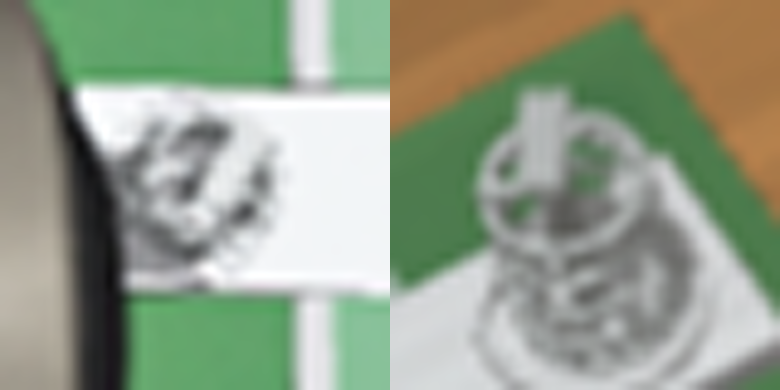

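View pics/t7.png

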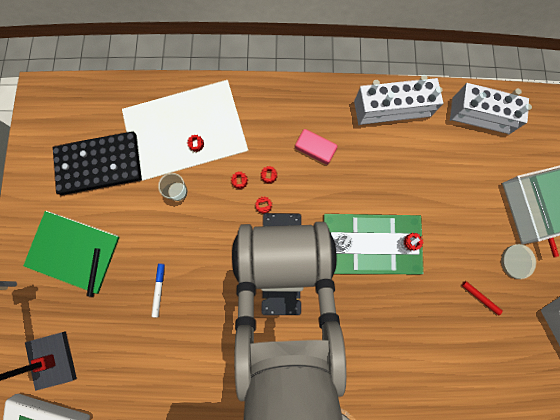

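Run:
```python
from h import *
b=load('s7')
k=40/390
u=lambda x,y:(162.5+(x-390)*k-.5,216.5+y*k-.5)
off=np.array([2.4,-.8,0])
print(onz(b,*u(562,183),76)-off, onz(b,*u(545,138),92)-off)
for d in ((0,0,76),(0,0,36),(0,0,92),(0,0,32)):
    print(d,(np.array(proj(b,np.array([501.3,-53,d[2]])+off))-[162,216])/k+[390,0])
def cc(c,u,v,w=13): return cv2.resize(cv2.getRectSubPix(np.ascontiguousarray(c['color'][...,::-1]),(2*w,2*w),(u,v)),(600,600),interpolation=cv2.INTER_CUBIC)
cv2.imwrite('pics/b7b.png',cc(b,182,238))
```

```text
[499.29546285 -51.61811463  76.        ] [499.57875035 -52.34998278  92.        ]
(0, 0, 76) [560.53811992 193.74322444]
(0, 0, 36) [594.68164038 307.47152907]
(0, 0, 92) [546.23767892 145.93594662]
(0, 0, 32) [597.97525106 318.41141406]
```

View pics/b7b.png

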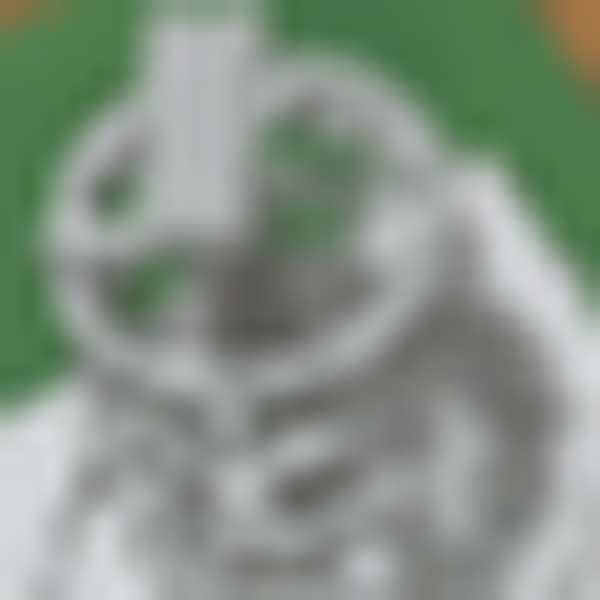

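Request:
{"method": "play_rows", "body": {
  "moves": [95,11,38,20,0.3,95,22,76,40,0.3,95,33,114,60,0.3,95,44.8,145,80,0.3,95,44.8,155,95,0.3,95,44.8,155,105,0.3,95,44.8,155,105,0.3,95,44.8,155,105,0.3]
}}

```text
time: 13.8
tool_pos: [595.4, 140.5, 72.2]
tcp_rot: [-3.139, 0.0, 1.565]
contact_force: [-0.4, -0.1, 0.6]
grip_width: 57.6
```

Run:
```python
from h import *
to(595.1,144.1,27,90)
```

```text
pos [595.4 140.5  72.2] yaw 89.66 tilt [-3.139  0.   ] shift [ 3.6 -0.3 45.2] turn -0.3 F [-0.4 -0.1  0.6] M [-0.03 -0.08  0.03] w 57.6 t 13.8 j6 0.11
```

Request:
{"method": "play_rows", "body": {
  "moves": [95,0,0,0,0,95,0,0,0,0]
}}

```text
time: 13.97
tool_pos: [596.3, 141.3, 74.4]
tcp_rot: [3.14, -0.0, 1.566]
contact_force: [-0.0, 0.4, -0.0]
grip_width: 57.4
```

Run:
```python
from h import *
to(595.1,144.1,27,90)
```

```text
pos [596.3 141.3  74.4] yaw 89.71 tilt [ 3.14 -0.  ] shift [ 2.8 -1.2 47.4] turn -0.3 F [-0.   0.4 -0. ] M [-0.06 -0.16  0.01] w 57.4 t 13.97 j6 0.11
```

Request:
{"method": "play_rows", "body": {
  "moves": [95,2.8,-1.2,12,-0.3,95,2.8,-1.2,24,-0.3,95,2.8,-1.2,36,-0.3,95,2.8,-1.2,46,-0.3,95,2.8,-1.2,47.4,-0.3,95,2.8,-1.2,47.4,-0.3,95,2.8,-1.2,47.4,-0.3]
}}

```text
time: 14.55
tool_pos: [595.1, 144.6, 25.3]
tcp_rot: [3.142, 0.0, 1.572]
contact_force: [0.8, -0.7, 0.3]
grip_width: 57.6
```

Request:
{"method": "play_rows", "body": {
  "moves": [255,0,0,0,0,255,0,0,0,0,255,0,0,0,0,255,0,0,0,0]
}}

```text
time: 14.88
tool_pos: [595.3, 144.6, 25.8]
tcp_rot: [3.141, -0.0, 1.572]
contact_force: [0.6, 0.1, 0.7]
grip_width: 38.7
```

Run:
```python
from h import *
to(595.1,144.1,27,90)
```

```text
pos [595.3 144.6  25.8] yaw 90.05 tilt [ 3.141 -0.   ] shift [-0.5 -0.2 -1.2] turn 0.0 F [0.6 0.1 0.7] M [-0.02 -0.1   0.01] w 38.7 t 14.88 j6 0.11
```

Request:
{"method": "play_rows", "body": {
  "moves": [90,0,0,0,0,90,0,0,0,0,90,0,0,0,0,90,0,0,0,7,90,0,0,0,14,90,0,0,0,21,90,0,0,0,28,90,0,0,0,35]
}}

```text
time: 15.55
tool_pos: [594.9, 144.6, 25.2]
tcp_rot: [-3.141, 0.0, 0.955]
contact_force: [0.0, 1.0, 0.5]
grip_width: 59.5
```

Request:
{"method": "play_rows", "body": {
  "moves": [90,0,0,0,7,90,0,0,0,14,90,0,0,0,21,90,0,0,0,28,90,0,0,0,35,90,0,0,0,42,90,0,0,0,49,90,0,0,0,55]
}}

```text
time: 16.22
tool_pos: [594.9, 144.6, 25.2]
tcp_rot: [3.141, 0.0, -0.005]
contact_force: [0.3, 0.0, 0.6]
grip_width: 59.6
```

Request:
{"method": "play_rows", "body": {
  "moves": [90,0,0,0,0,255,0,0,0,0,255,0,0,0,0,255,0,0,0,0,255,0,0,0,0,255,0,0,0,0]
}}

```text
time: 16.72
tool_pos: [595.0, 144.6, 25.3]
tcp_rot: [3.141, 0.0, 0.002]
contact_force: [-1.5, 0.0, 0.5]
grip_width: 39.3
```

Run:
```python
from h import *
to(500.7,-52.5,150,50)
c=cap('scene','s8');crop(c,296,230,45,'s8c',7)
```

```text
pos [595.  144.6  25.3] yaw 0.1 tilt [3.141 0.   ] shift [ -94.6  196.9 -124.7] turn -49.9 F [-1.5  0.   0.5] M [-0.03  0.05  0.03] w 39.3 t 16.72 j6 1.68
```

View pics/s8c.png

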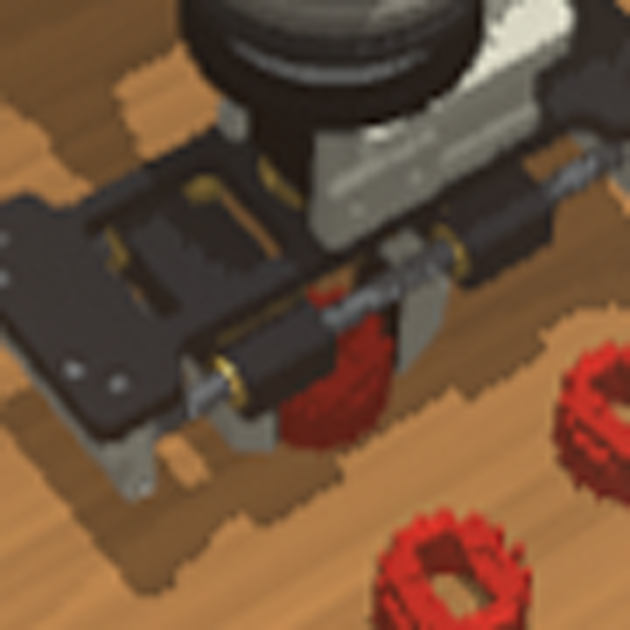

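Run:
```python
from h import *
for n,(u,v),z in (('top0',(263,205),22),('t7',(263,205),22),('scene0',(296,235),22)):
    c=load(n); I=cv2.getRectSubPix(np.ascontiguousarray(c['color']),(36,36),(u,v)); I=cv2.resize(I,(576,576),interpolation=cv2.INTER_CUBIC)
    hsv=cv2.cvtColor(I,cv2.COLOR_RGB2HSV)
    m=(((hsv[...,0]<7)|(hsv[...,0]>172))&(hsv[...,1]>175)).astype(np.uint8)
    cn,h=cv2.findContours(m,cv2.RETR_CCOMP,cv2.CHAIN_APPROX_NONE)
    for a,hh in zip(cn,h[0]):
        A=cv2.contourArea(a)
        if hh[3]>=0 and A>600:
            P=np.array([onz(c,u-17.5+x/16-.5,v-17.5+y/16-.5,z)[:2] for x,y in a[:,0]],np.float32)
            print(n,A,cv2.minAreaRect(P), end=' ')
            M=np.cov((P-P.mean(0)).T);w,V=np.linalg.eigh(M);print('dir',np.degrees(np.arctan2(V[1,1],V[0,1]))%180)
```

```text
top0 10453.5 ((595.3363037109375, 143.81655883789062), (12.548728942871094, 24.5245418548584), 12.640680313110352) dir 104.28420502196775
t7 10477.5 ((595.3139038085938, 143.80113220214844), (12.508567810058594, 24.430517196655273), 12.768686294555664) dir 104.46763059637114
scene0 8539.5 ((597.9489135742188, 140.51429748535156), (12.153328895568848, 16.419588088989258), 5.650177001953125) dir 86.68932499650478
```

Request:
{"method": "play_rows", "body": {
  "moves": [255,0,0,-15,0,255,0,0,-45,0,255,-10,10,-75,-6,255,-25,35,-105,-12,255,-40,65,-125,-18,255,-55,95,-125,-24,255,-70,125,-125,-30,255,-80,155,-125,-36]
}}

```text
time: 17.43
tool_pos: [513.7, -11.4, 150.9]
tcp_rot: [3.141, -0.0, 0.636]
contact_force: [0.9, -0.1, -0.7]
grip_width: 39.2
```

Request:
{"method": "play_rows", "body": {
  "moves": [255,0,0,0,0,255,0,0,0,0,255,0,0,0,0]
}}

```text
time: 17.68
tool_pos: [515.4, -10.2, 150.4]
tcp_rot: [3.141, -0.001, 0.627]
contact_force: [0.1, 0.4, -0.3]
grip_width: 39.4
```

Run:
```python
from h import *
to(500.7,-52.5,150,50)
```

```text
pos [515.4 -10.2 150.4] yaw 35.93 tilt [ 3.141e+00 -1.000e-03] shift [-36.7  25.6   0.4] turn -14.1 F [ 0.1  0.4 -0.3] M [-0.01 -0.07 -0.02] w 39.4 t 17.68 j6 0.77
```

Run:
```python
from h import *
for n in('scene0','s7'):
    c=load(n);u,v=178,230
    I=cv2.getRectSubPix(np.ascontiguousarray(c['color']),(24,24),(u,v)); I=cv2.resize(I,(576,576),interpolation=cv2.INTER_CUBIC)
    hsv=cv2.cvtColor(I,cv2.COLOR_RGB2HSV); m=((hsv[...,1]<75)&(hsv[...,2]>120)).astype(np.uint8)
    cv2.imwrite('pics/hd_'+n+'.png',np.hstack([I[...,::-1],np.repeat(m[...,None]*255,3,2)])[:, :])
    L=[];R=[]
    for y in range(80,260,4):
        x=np.where(m[y])[0]
        x=x[(x>120)&(x<400)]
        if len(x)<20: continue
        # run containing centre
        L.append((x.min(),y));R.append((x.max(),y))
    for E in(L,R):
        P=np.array([onz(c,u-11.5+x/24-.5,v-11.5+y/24-.5,92)[:2] for x,y in E],np.float32)
        l=cv2.fitLine(P,cv2.DIST_HUBER,0,.01,.01).ravel();print(n,np.degrees(np.arctan2(l[1],l[0]))%180,l[2:],E[0],E[-1])
I=np.vstack([cv2.imread('pics/hd_scene0.png'),cv2.imread('pics/hd_s7.png')]);cv2.imwrite('pics/hd.png',cv2.resize(I,(600,600)))
```

```text
scene0 139.7897 [491.53235 -53.97743] (np.int64(250), 156) (np.int64(205), 256)
scene0 153.55641 [498.58368  -45.262848] (np.int64(336), 156) (np.int64(355), 256)
s7 141.52344 [491.93652 -54.43089] (np.int64(307), 156) (np.int64(196), 256)
s7 179.3207 [497.71848 -43.8528 ] (np.int64(337), 156) (np.int64(399), 256)
```

View pics/hd.png

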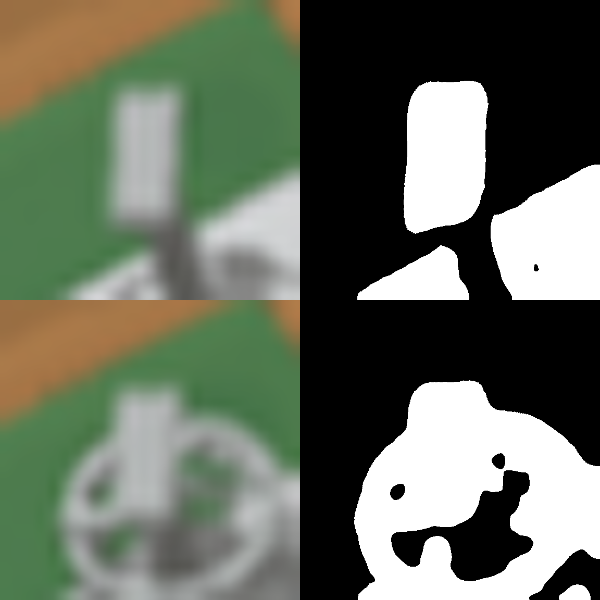

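Run:
```python
from h import *
c=load('scene0');u,v=178,230
I=cv2.getRectSubPix(np.ascontiguousarray(c['color']),(24,24),(u,v)); I=cv2.resize(I,(576,576),interpolation=cv2.INTER_CUBIC)
hsv=cv2.cvtColor(I,cv2.COLOR_RGB2HSV); m=((hsv[...,1]<75)&(hsv[...,2]>120)).astype(np.uint8)
n,l,st,ce=cv2.connectedComponentsWithStats(m);i=l[300,290]
mm=l==i
W=lambda E:np.array([onz(c,u-11.5+x/24-.5,v-11.5+y/24-.5,92)[:2] for x,y in E],np.float32)
for f in(np.min,np.max):
    E=[(f(np.where(mm[y])[0]),y) for y in range(195,385,4)];P=W(E);q=cv2.fitLine(P,cv2.DIST_L2,0,.01,.01).ravel();print(np.degrees(np.arctan2(q[1],q[0]))%180)
cn=max(cv2.findContours(mm.astype(np.uint8),0,1)[0],key=cv2.contourArea);print(cv2.minAreaRect(W(cn[:,0])))
```

```text
150.19005
149.64981
((502.195556640625, -53.82651138305664), (11.841656684875488, 26.68781852722168), 59.819698333740234)
```

Request:
{"method": "play_rows", "body": {
  "moves": [255,-15,10,0,-5,255,-30,20,0,-11.1,255,-37,25.6,0,-11.1,255,-37,25.6,0,-11.1,255,-37,25.6,0,-11.1,255,-37,25.6,0,-11.1]
}}

```text
time: 18.18
tool_pos: [500.7, -52.0, 150.2]
tcp_rot: [-3.142, -0.0, 0.821]
contact_force: [-0.2, -0.1, -0.7]
grip_width: 39.4
```

Run:
```python
from h import *
to(500.5,-52.7,118,47)
c=cap('scene','s9');crop(c,182,215,50,'s9c',6)
```

```text
pos [500.7 -52.  150.2] yaw 47.05 tilt [-3.142 -0.   ] shift [-0.6  0.3 32.2] turn 0.0 F [-0.2 -0.1 -0.7] M [-0.06 -0.01 -0.05] w 39.4 t 18.18 j6 0.49
```

View pics/s9c.png

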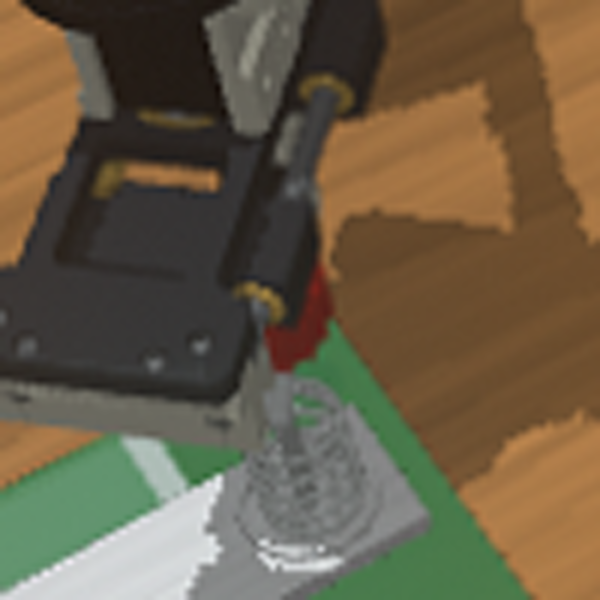

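Request:
{"method": "play_rows", "body": {
  "moves": [255,-0.6,0.3,8,0,255,-0.6,0.3,16,0,255,-0.6,0.3,24,0,255,-0.6,0.3,30,0,255,-0.6,0.3,31,0,255,-0.6,0.3,32,0,255,-0.6,0.3,33,0,255,-0.6,0.3,34,0]
}}

```text
time: 18.9
tool_pos: [500.4, -53.7, 116.6]
tcp_rot: [3.141, -0.0, 0.823]
contact_force: [0.2, 0.2, 0.3]
grip_width: 39.6
```

Request:
{"method": "play_rows", "body": {
  "moves": [255,0,0,1,0,255,0,0,2,0,255,0,0,3,0,255,0,0,4,0]
}}

```text
time: 19.23
tool_pos: [500.6, -53.8, 112.5]
tcp_rot: [3.14, -0.0, 0.823]
contact_force: [1.2, -1.2, 1.2]
grip_width: 39.2
```

Run:
```python
from h import *
to(500.5,-52.7,118,47)
c=cap('scene','s10');crop(c,182,225,35,'s10c',8)
```

```text
pos [500.6 -53.8 112.5] yaw 47.15 tilt [ 3.14 -0.  ] shift [ 0.8 -0.8 -5.5] turn 0.1 F [ 1.2 -1.2  1.2] M [-0.22 -0.24 -0.04] w 39.2 t 19.23 j6 0.49
```

View pics/s10c.png

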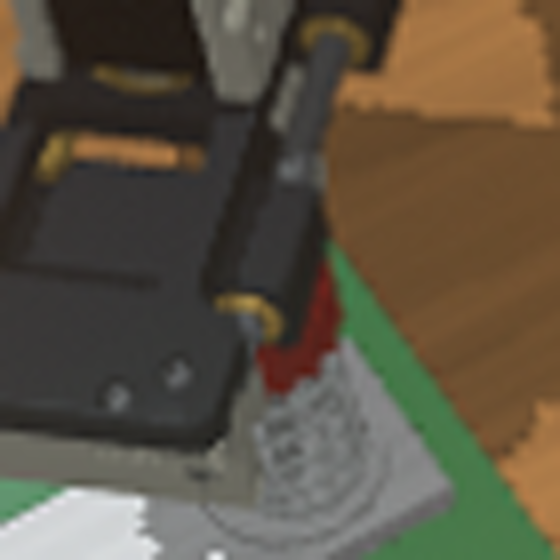

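Request:
{"method": "play_rows", "body": {
  "moves": [255,0,1,0,0,255,0,1,0,0,255,0,1,0,0]
}}

```text
time: 19.53
tool_pos: [500.6, -54.2, 112.2]
tcp_rot: [-3.141, 0.0, 0.823]
contact_force: [0.9, 0.3, -1.1]
grip_width: 39.4
```

Run:
```python
from h import *
to(500.5,-52.7,118,47)
```

```text
pos [500.6 -54.2 112.2] yaw 47.15 tilt [-3.141  0.   ] shift [ 1.  -1.1 -5.8] turn 0.1 F [ 0.9  0.3 -1.1] M [-0.11 -0.08  0.03] w 39.4 t 19.53 j6 0.49
```

```bash
cat >> h.py <<'E'
def avg(n=5):
    L=[]
    for _ in range(n):
        bot.capture('top'); o=bot.get_obs(); L.append(np.r_[o['tool_pos'],o['contact_force'],o['moment'],np.degrees(o['tcp_rot'][2]),o['grip_width']])
    L=np.array(L); print('avg',L.mean(0).round(2),'t',round(o['time'],2)); return L.mean(0)
E
python3 - <<'E'
from h import *
avg()
E
```

```text
avg [ 5.0061e+02 -5.4150e+01  1.1219e+02 -0.0000e+00 -5.9000e-01 -6.4000e-01
 -8.0000e-02 -6.0000e-02 -3.0000e-02  4.7150e+01  3.9400e+01] t 19.78
```

Request:
{"method": "play_rows", "body": {
  "moves": [255,0,0,1.5,0,255,0,0,3,0,255,0,0,4.5,0,255,0,0,6,0,255,0,0,7.5,0,255,0,0,9,0,255,0,0,10,0,255,0,0,10,0]
}}

```text
time: 20.45
tool_pos: [500.7, -54.2, 102.0]
tcp_rot: [-3.141, 0.0, 0.823]
contact_force: [-0.1, -0.2, 0.0]
grip_width: 39.5
```

Run:
```python
from h import *
avg()
```

```text
avg [ 5.0084e+02 -5.4250e+01  1.0230e+02  4.5000e-01 -5.0000e-02 -6.0000e-01
 -4.0000e-02 -6.0000e-02 -1.0000e-02  4.7150e+01  3.9250e+01] t 20.7
```

Request:
{"method": "play_rows", "body": {
  "moves": [255,0,0,1,0,255,0,0,2,0,255,0,0,2.5,0,255,0,0,3,0,255,0,0,3.5,0,255,0,0,4,0,255,0,0,4,0]
}}

```text
time: 21.28
tool_pos: [500.9, -54.3, 98.3]
tcp_rot: [3.141, -0.0, 0.823]
contact_force: [0.3, 0.0, 0.7]
grip_width: 39.0
```

Run:
```python
from h import *
avg()
```

```text
avg [ 5.0093e+02 -5.4280e+01  9.8380e+01 -1.0000e-02 -1.0000e-02  8.7000e-01
 -2.0000e-02 -9.0000e-02 -1.0000e-02  4.7150e+01  3.9200e+01] t 21.53
```

Request:
{"method": "play_rows", "body": {
  "moves": [255,0,0,0.5,0,255,0,0,1,0,255,0,0,1.5,0,255,0,0,2,0,255,0,0,2.5,0,255,0,0,3,0]
}}

```text
time: 22.03
tool_pos: [501.0, -54.3, 95.4]
tcp_rot: [3.141, -0.0, 0.823]
contact_force: [-0.6, -0.5, 3.3]
grip_width: 39.3
```

Run:
```python
from h import *
avg()
```

```text
avg [ 5.0095e+02 -5.4290e+01  9.5350e+01  7.4000e-01 -1.0000e-01  2.7600e+00
 -6.0000e-02 -1.4000e-01 -0.0000e+00  4.7150e+01  3.9290e+01] t 22.28
```

Request:
{"method": "play_rows", "body": {
  "moves": [255,0,0,1,0,255,0,0,2,0,255,0,0,3,0,255,0,0,4,0,255,0,0,5,0]
}}

```text
time: 22.7
tool_pos: [500.9, -54.3, 90.4]
tcp_rot: [3.141, -0.0, 0.823]
contact_force: [-0.7, -0.0, 5.8]
grip_width: 39.4
```

Run:
```python
from h import *
avg(4)
```

```text
avg [ 5.0087e+02 -5.4240e+01  9.0310e+01 -1.3000e-01 -3.3000e-01  5.1100e+00
 -3.0000e-02 -1.0000e-01 -2.0000e-02  4.7150e+01  3.9390e+01] t 22.9
```

Request:
{"method": "play_rows", "body": {
  "moves": [255,0,0,1,0,255,0,0,2,0,255,0,0,3,0,255,0,0,4,0,255,0,0,5,0,255,0,0,5.5,0,255,0,0,5.5,0]
}}

```text
time: 23.48
tool_pos: [500.9, -54.2, 85.1]
tcp_rot: [3.141, -0.0, 0.823]
contact_force: [-1.0, 1.0, 9.7]
grip_width: 39.4
```

Run:
```python
from h import *
avg(4)
c=cap('scene','s11');crop(c,182,225,35,'s11c',8)
```

```text
avg [ 5.0095e+02 -5.4240e+01  8.5220e+01 -7.1000e-01  3.6000e-01  8.6600e+00
  5.0000e-02  1.1000e-01  0.0000e+00  4.7150e+01  3.9400e+01] t 23.68
```

View pics/s11c.png

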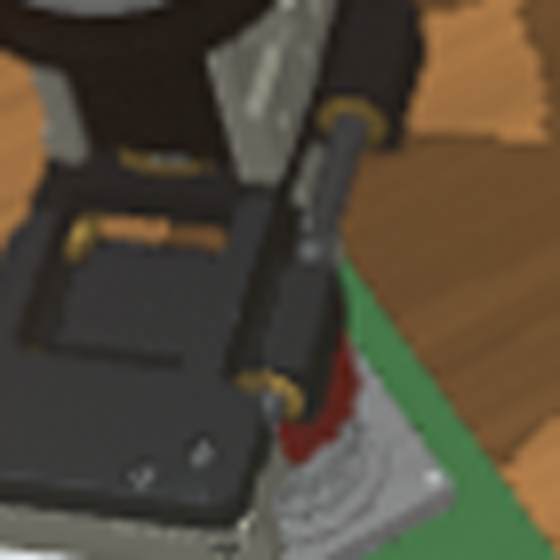

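Request:
{"method": "play_rows", "body": {
  "moves": [255,0,0,0.7,0,255,0,0,1.5,0,255,0,0,1.5,-5,255,0,0,1.5,-10,255,0,0,1.5,-15,255,0,0,1.5,-20,255,0,0,1.5,-25]
}}

```text
time: 24.32
tool_pos: [501.5, -54.3, 84.0]
tcp_rot: [3.14, -0.0, 1.263]
contact_force: [0.2, 0.3, 9.7]
grip_width: 39.2
```

Run:
```python
from h import *
avg(4)
```

```text
avg [ 5.0149e+02 -5.4300e+01  8.4010e+01  4.5000e-01  8.6000e-01  9.6200e+00
  8.0000e-02 -1.4000e-01  2.0000e-02  7.2350e+01  3.9440e+01] t 24.52
```

Request:
{"method": "play_rows", "body": {
  "moves": [255,0,0,0,-7,255,0,0,0,-14,255,0,0,0,-21,255,0,0,0,-28,255,0,0,0,-35,255,0,0,0,-42,255,0,0,0,-49,255,0,0,0,-56]
}}

```text
time: 25.18
tool_pos: [501.6, -54.3, 84.0]
tcp_rot: [3.14, 0.002, 2.242]
contact_force: [1.4, 0.7, 8.8]
grip_width: 39.0
```

Request:
{"method": "play_rows", "body": {
  "moves": [255,0,0,0,-5,255,0,0,0,-9,255,0,0,0,-9,255,0,0,0,-9]
}}

```text
time: 25.52
tool_pos: [501.6, -54.4, 84.1]
tcp_rot: [3.141, 0.002, 2.394]
contact_force: [0.1, 0.0, 9.6]
grip_width: 39.4
```

Run:
```python
from h import *
avg(4)
```

```text
avg [ 5.0161e+02 -5.4360e+01  8.4060e+01  3.2000e-01  2.8000e-01  9.2200e+00
  1.2000e-01 -2.6000e-01  3.0000e-02  1.3715e+02  3.9310e+01] t 25.72
```

Request:
{"method": "play_rows", "body": {
  "moves": [255,0,0,-1,0,255,0,0,-2,0,255,0,0,-3,0,255,0,0,-4,0,255,0,0,-5,0,255,0,0,-6,0,255,0,0,-6,0]
}}

```text
time: 26.3
tool_pos: [501.5, -54.3, 89.8]
tcp_rot: [3.141, 0.002, 2.394]
contact_force: [1.4, 0.4, 6.0]
grip_width: 39.6
```

Run:
```python
from h import *
avg(4)
```

```text
avg [ 5.0147e+02 -5.4300e+01  8.9720e+01  1.5500e+00  1.4000e-01  6.3400e+00
  1.3000e-01 -3.9000e-01  0.0000e+00  1.3715e+02  3.9160e+01] t 26.5
```

Request:
{"method": "play_rows", "body": {
  "moves": [255,0,0,-0.5,0,255,0,0,-1,0,255,0,0,-1.2,0,255,0,0,-1.2,0]
}}

```text
time: 26.83
tool_pos: [501.3, -54.3, 90.5]
tcp_rot: [3.141, 0.001, 2.394]
contact_force: [3.3, 0.4, 1.7]
grip_width: 39.4
```

Run:
```python
from h import *
avg(4)
```

```text
avg [ 5.0131e+02 -5.4280e+01  9.0480e+01  4.2900e+00  5.5000e-01  1.1000e+00
  1.3000e-01 -9.3000e-01  1.0000e-02  1.3715e+02  3.9310e+01] t 27.03
```

Request:
{"method": "play_rows", "body": {
  "moves": [120,0,0,0,0,80,0,0,0,0,80,0,0,0,0,80,0,0,0,0,80,0,0,-8,0,80,0,0,-25,0,80,0,0,-55,0,80,0,0,-90,0]
}}

```text
time: 27.7
tool_pos: [499.4, -54.0, 180.6]
tcp_rot: [-3.139, -0.004, 2.394]
contact_force: [1.1, -0.2, 0.4]
grip_width: 62.7
```

Run:
```python
from h import *
to(430,150,200)
```

```text
pos [499.4 -54.  180.6] yaw 137.15 tilt [-3.139 -0.004] shift [189.6 102.3 -19.4] turn 0 F [ 1.1 -0.2  0.4] M [-0.02 -0.21  0.01] w 62.7 t 27.7 j6 -1.08
```

Request:
{"method": "play_rows", "body": {
  "moves": [80,30,16,-20,0,80,60,32,-20,0,80,90,48,-20,0,80,120,64,-20,0,80,150,80,-20,0,80,190,102,-20,0,80,190,102,-20,0,80,190,102,-20,0]
}}

```text
time: 28.37
tool_pos: [429.8, 151.6, 201.0]
tcp_rot: [-3.142, -0.0, 2.398]
contact_force: [0.1, -0.1, 0.1]
grip_width: 63.1
```

Run:
```python
from h import *
to(430,150,200)
def cc(c,u,v,w=20): return cv2.resize(cv2.getRectSubPix(np.ascontiguousarray(c['color'][...,::-1]),(2*w,2*w),(u,v)),(390,390),interpolation=cv2.INTER_CUBIC)
a=cap('top','t12');b=cap('scene','s12');
cv2.imwrite('pics/b12.png',np.hstack([cc(a,343,243),cc(b,182,236)]));cv2.imwrite('pics/b12f.png',np.hstack([cc(a,413,241),cc(b,98,282)]))
for c,n in((a,'top'),(b,'scene')):
    hsv=cv2.cvtColor(c['color'],cv2.COLOR_RGB2HSV)
    m=((hsv[...,0]<8)|(hsv[...,0]>172))&(hsv[...,1]>170)&(hsv[...,2]>60)
    k,l,st,ce=cv2.connectedComponentsWithStats(m.astype(np.uint8))
    for i in range(1,k):
        if st[i,4]>90: print(n,st[i],onz(c,*ce[i],77)[:2].round(1))
```

```text
pos [429.8 151.6 201. ] yaw 137.41 tilt [-3.142 -0.   ] shift [-1.2 -1.   1. ] turn 0 F [ 0.1 -0.1  0.1] M [ 0.01 -0.16  0.  ] w 63.1 t 28.37 j6 -0.66
top [188 135  16  16 139] [735.7 310.9]
top [261 166  16  18 179] [658.5 130.6]
top [231 171  17  18 184] [643.6 200.9]
top [337 232  18  18 155] [499.3 -52.5]
top [405 233  19  17 158] [ 501.6 -215.6]
top [548 238  11  19 106] [ 489.7 -574.3]
top [462 281  41  34 320] [ 368.5 -378.7]
top [ 31 356  24  16 179] [205.6 644.4]
scene [167 222  24  21 237] [496.2 -51.7]
scene [330 233  22  24 355] [688.  175.7]
scene [305 258  22  25 382] [702.8 106.8]
scene [ 86 265  24  26 276] [ 498.  -216.8]
scene [  0 291  22  10 185] [ 443.7 -365.3]
```

View pics/b12.png

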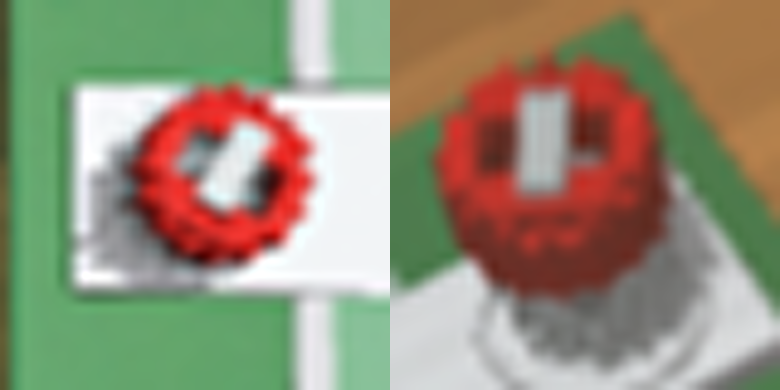

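View pics/b12f.png

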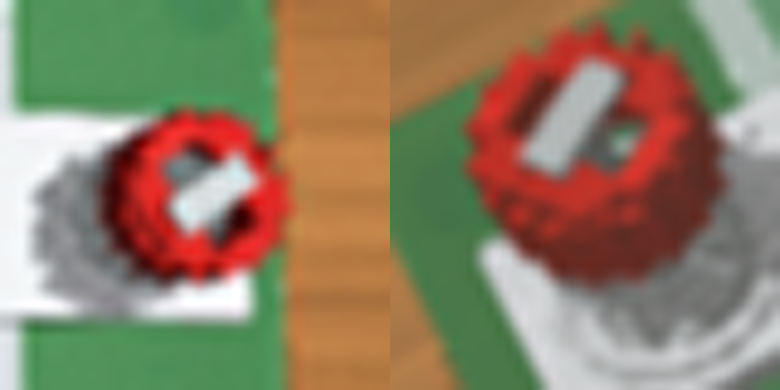

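View pics/s12.png

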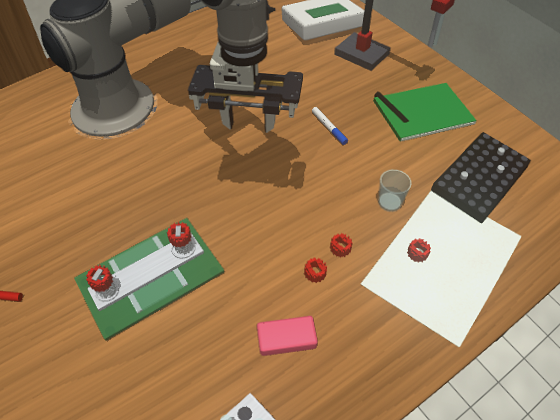

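The pictures show the head lying across the slot, just as on the fitted hold-down, and the arm is clear. I'm handing the job in.

Run:
```python
from h import *
print(bot.close_job())
```

```text
the job is handed in; nothing more can be done
None
```

The second hold-down is made up and locked, and I handed the job in at about 28 s of the 72 s allowed; no verdict is reported.

- **Spring:** I centred it with two crossed grips. I threaded it with its lower wire end across the T-head, turned it 90° to clear the upper end, and let it down into the pocket. The wrist force stayed at noise level (under 2 N). From the picture its top stands about where a seated spring's should (within about 2 mm). I did not measure the foot itself.
- **Knob:** I used the one nearest the base. Its slot was at about 103° and the head at 150°, so I turned it to line up. A light side touch inside the skirt was cleared by a 1 mm shift. It then went down with only the spring's own rise (about 0.6 N/mm), turned 90° with no resisting torque, and rose.
- **Lock:** The upward load from the spring held until the height for a locked knob, then fell off as the head took it. That put the knob's centre about 45 mm above the seat. There was about 4 N of side load at that moment, which ended when I let go.
- **Last pictures:** The head lies across the slot on both knobs, and the new knob looks level. The gripper was well clear. I saw no change in the beaker, eraser or marker, but did not measure them.
- **Disagreement:** The two cameras differed by about 2–3 mm in x, so I relied on the gripper centring and feel for the final fits.

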